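Lay out a seed dish on its contrast disc and hold the hand lens over it

ROBOT

A 6-joint arm with a two-finger parallel gripper is mounted at the origin on a cart in front of the work surface, level with it; the furniture and walls round the work are solid. World frame = base frame: x ahead of the robot, y to its left, z up, the work surface at z = 0. Lengths are in m, angles in rad, forces in N, time in s.
With the tool pointing down it reaches from about 0.375 to 0.9 m from the base axis. Payload 3.1 kg.
Tool frame: the origin (TCP) lies between the finger pads; the fingertips stand 11 mm ahead of it and the grasp point (between the pads) lies 8 mm behind it; z points along the fingers, y is the line along which they close (so a half turn about z gives the same grasp; the last joint's range is limited). The gripper opens to 87 mm and grips with 3 to 60 N. Pads are 19 mm wide; open, the fingers measure 117 mm over their backs; the gripper's body (75 mm by 190 mm) begins 51 mm behind the grasp point.
Start: joints at [1.085, 0.527, 1.433, -0, 1.181, -0.178], TCP at [0.189, 0.596, 0.234] pointing down, gripper open.
Joint ranges: [-3.08, 3.08], [-0.75, 2.2], [0.22, 2.44], [-1.43, 4.57], [0, 2.65], [-2.85, 2.85]. Speed limits (rad/s): [2.79, 2.79, 3.14, 3.14, 3.14, 3.14].

INTERFACE

Orientations are given as a unit quaternion [x, y, z, w].
In Python, from rig import get_obs, camera, hand_in gives the robot as it stands.
- The arm moves only by the shell command python3 -m pendant 'ROWS' [FORCE]. ROWS is JSON, a list that holds one entry, the list of rows, each a list of 7 numbers: the shift along the tool's x, y, z in m, then the turn, a rotation vector about the tool's x, y, z in degrees, then the opening, from 0 (shut) to 1 (fully open). In form: [[[x, y, z, ax, ay, az, fingers], ...]]. A call has exactly 5 rows; each row shifts and turns the commanded pose from where the row before left it, along the tool's axes as they then stand; what a row does not reach is not made up. A row lasts 1/8 s, in which the tool goes at most 62.5 mm and 10.7 degrees, less where a joint would pass 70% of its speed; a pose out of reach is approached as far as the arm can. A call with a gripper value outside its range is refused whole. The fingers move at their own pace and stop on an object; FORCE is the grip in N (left out, the last holds). Time passes only in rows, so rows that do not move let the fingers close, or fill a call up. It gives the time, the measured TCP pose, the force, the opening and the grip force at its end, in the units of the state.
- get_obs(): the state, without advancing time (a new reading comes with each control period).
- camera(name): name is "scene" or "top" or "wrist"; returns a dict with "img" (400x640x3 uint8, red, green, blue), "intrinsics" (3x3 intrinsics, pixels), "R" (3x3) and "t" (3): a world point X has camera coordinates R X + t; the wrist camera has in their place "T_tool_cam" (4x4, takes a point from camera to tool coordinates, whose origin is the TCP and whose axes are the flange's). Camera axes: x right, y down, z forward; pixel columns grow to the right and rows downward; lengths in m; the calibration is good to about 2 mm. The wrist camera is an equidistant fisheye: a pixel r from the principal point sees the ray r / f radians off the axis. A picture is of the moment at which its call begins: read the wrist's pose just before it. There is no depth.
- hand_in(): hands the job in; it is judged then, once.
The state is a dict: "time": time; "q": joint angles; "joint_velocities": joint speeds; "joint_torque": joint torques, N m; "position": TCP position; "tool_rot": TCP orientation; "ft_force": force on the tool from outside, world axes, zero at the start; "moment": the same for the moment, N m; "grip_width": finger opening in m; "grip_force": force on a finger pad.
Only numpy, scipy, OpenCV 4.12 (cv2) and the standard library are available. Lean on these libraries where they do the work, as an engineer would, in place of code of your own. Each camera call takes 0.05 s, during which the arm holds its last target. There are 200 camera calls.

TASK

Lay the black contrast disc centred on the round grey viewing stand and let go of it, then set the covered glass dish centred on the disc and let go of it. Then draw the hand lens out of its sloping holder, turn it level and finish while holding it so, still in the gripper, with the lens centred over the dish about 5 cm above its cover and touching nothing else. Leave the two dropper bottles and the note block where they are, and do not tip the dish or touch it with the lens.

Things in the scene. Friction and masses are not known exactly. Their poses are not given: they have to be found in the camera images.
- viewing_stand: fixed round grey plastic foot, 90 mm diameter, 12 mm high, flat on top; stands on the desk. Origin: centre of its underside, z up
- contrast_disc: loose flat black plastic disc with a twelve-sided rim (60 mm across flats, flats 16 mm long, the first facing its x axis, the rest every 30 degrees; 62 mm over the corners), 14 mm thick, 50 g, lies flat on the desk. Origin: centre of its underside, z up
- dish: loose round clear glass dish with its cover on (fixed to it), a few seeds in it; 60 mm diameter over the cover, 14 mm high over all, 30 g; the cover's wall spans 4 to 14 mm of the height, the dish below it is 56 mm in diameter. Lies flat on the desk. Origin: centre of its underside, z up
- lens_holder: fixed aluminium pocket, 76 mm wide, up to 75 mm high, on a grey base plate 100 x 90 x 10 mm. The pocket slopes at 45 degrees, its open end up toward the holder's -x: the lens slides out straight along (-0.707, 0, 0.707) of the holder's frame and is clear after 55 mm. The handle stands out free. Origin: on the desk, 45 mm straight below the stored lens's centre; z up
- magnifier: loose hand lens, 80 g: square black frame 64 x 64 mm, 8 mm thick, clear glass, straight flat-sided black handle. Origin: lens centre. z: lens normal (up when level); -x runs from the lens to the handle's end. Handle: 42 to 125 mm from the lens centre along -x, 16 mm wide along y (grip across this), 12 mm thick along z. In the holder -x rises at 45 degrees; level means z vertical
- magnifier_grip (a point): point on the middle of the handle, 85 mm from the lens centre along the lens's -x; axes as magnifier; 105 mm above the desk as stored
- stain_bottle: bystander: amber dropper bottle, 33 mm diameter, 88 mm high; origin centre of its underside
- oil_bottle: bystander: smaller amber dropper bottle, 29 mm diameter, 72 mm high; origin centre of its underside
- notes: bystander: block of sticky notes, 78 x 78 x 21 mm; origin centre of its underside
There are look-alikes about, which are no part of the job. What is meant by the viewing_stand is not red, and is the larger of those in its own colour. What is shaped like the dish but purple is not meant.

How it is judged:
On the way, in this order (a step that is already met when the one before it is completed fails the run):
1. the contrast disc lies centred on the viewing stand, released (horizontal distance between contrast_disc and viewing_stand below 0.008 m and z of contrast_disc in the frame of viewing_stand between 0.009 and 0.015 m and angle between contrast_disc's own z axis and vertical below 0.06 rad and contact force between contrast_disc and the fingers below 0.1 N and linear speed of contrast_disc below 0.02 m/s), for 0.2 s.
2. the dish lies centred on the contrast disc, released (horizontal distance between contrast_disc and viewing_stand below 0.008 m and z of contrast_disc in the frame of viewing_stand between 0.009 and 0.015 m and angle between each of contrast_disc, dish's own z axis and vertical below 0.06 rad and horizontal distance between dish and contrast_disc below 0.008 m and z of dish in the frame of contrast_disc between 0.011 and 0.017 m and contact force between dish and the fingers below 0.1 N and linear speed of dish below 0.02 m/s), for 0.2 s.
3. the hand lens is drawn out of its holder and held in the gripper (distance between magnifier and lens_holder above 0.1 m and contact force between magnifier and lens_holder below 0.05 N and contact force between magnifier and the fingers above 1 N), for 0.2 s.
At the end, for the whole second after the job is handed in: Disc flat on stand, dish flat on disc, each centred within 8 mm and let go; the lens held still by the gripper alone, level within 0.2 rad, its centre within 15 mm of the dish's centre seen from above and 65 to 120 mm above the desk (25 to 80 mm above the cover), touching nothing else (all of step 2 and contact force between contrast_disc and the fingers below 0.1 N and linear speed of each of contrast_disc, magnifier below 0.02 m/s and horizontal distance between magnifier and dish below 0.015 m and angle between magnifier's own z axis and vertical below 0.2 rad and z of magnifier in the frame of viewing_stand between 0.065 and 0.12 m and contact force between magnifier and lens_holder below 0.05 N and contact force between magnifier and dish below 0.05 N and contact force between magnifier and contrast_disc below 0.05 N and contact force between magnifier and viewing_stand below 0.05 N and contact force between magnifier and the fingers above 1 N and angular speed of magnifier below 0.15 rad/s); the arm keeps its last pose, push and grip.
It fails at once if the large dropper bottle is pushed more than 20 mm (distance of stain_bottle from where it was at the start of the episode above 0.02 m).
It fails at once if the small dropper bottle is pushed more than 20 mm (distance of oil_bottle from where it was at the start of the episode above 0.02 m).
It fails at once if the note block is pushed more than 20 mm (distance of notes from where it was at the start of the episode above 0.02 m).
It fails at once if the dish is tipped by more than 0.6 rad (angle between dish's own z axis and vertical above 0.6 rad).
It fails at once if the hand lens touches the dish (contact force between magnifier and dish above 0.5 N).
It also fails if it takes over 70 s, if anything falls off the work surface, if the arm or the gripper's body presses on something with over 40 N, if the wrist force passes 120 N, or if a joint passes its speed limit or range.

## Working session

There is one attempt and no reset: what is moved stays moved. The work goes in short steps, Python scripts to look and compute and a shell command to move; the robot and the scene stay as the last step left them, time stands still between calls to the robot, and variables do not carry over. Pictures are saved under pics/ and viewed, at most 14 in all, crops included, and the job is handed in when it is done.

```bash
mkdir -p pics; python3 - <<'E'
from rig import get_obs,camera
import cv2,pickle
o=get_obs();print({k:o[k] for k in('time','position','tool_rot','grip_width')})
for n in('scene','top','wrist'):
    c=camera(n);pickle.dump((o,c),open(f'pics/{n}0.pkl','wb'));cv2.imwrite(f'pics/{n}0.png',c['img'][:,:,::-1])
    print(n,c['intrinsics'].tolist() if hasattr(c['intrinsics'],'tolist') else c['intrinsics'],{k:c[k] for k in c if k in('R','t','T_tool_cam')})
E
```

```text
{'time': 0.0, 'position': array([0.18900144, 0.59499942, 0.23258664]), 'tool_rot': array([ 1.53304943e-01,  9.88178344e-01, -1.01617045e-03, -3.50303973e-04]), 'grip_width': 0.08707155544104174}
scene [[393.62660414663105, 0.0, 323.72893015336246], [0.0, 393.62660414663105, 203.65652552025267], [0.0, 0.0, 1.0]] {'R': array([[ 0.67238483, -0.7400366 , -0.01563575],
       [-0.33092524, -0.28164393, -0.90064709],
       [ 0.6621081 ,  0.6107557 , -0.43426989]]), 't': array([-0.30873628,  0.29841052,  0.53054477])}
top [[394.7032252047278, 0.0, 325.1138125209035], [0.0, 394.7032252047278, 195.60132300025023], [0.0, 0.0, 1.0]] {'R': array([[ 3.60980885e-04, -9.99836800e-01, -1.80621903e-02],
       [-9.98541373e-01,  6.14795058e-04, -5.39884177e-02],
       [ 5.39907113e-02,  1.80553330e-02, -9.98378189e-01]]), 't': array([0.08544301, 0.5626473 , 1.12567696])}
wrist [[309.70691628693146, 0.0, 320.67711706078916], [0.0, 309.70691628693146, 194.15771990039394], [0.0, 0.0, 1.0]] {'T_tool_cam': array([[-6.43220163e-04, -9.64524001e-01, -2.63994389e-01,
         7.16227637e-02],
       [ 9.99999518e-01, -4.24566616e-04, -8.85303520e-04,
         3.72409903e-05],
       [ 7.41813289e-04, -2.63994832e-01,  9.64523809e-01,
        -1.51577623e-01],
       [ 0.00000000e+00,  0.00000000e+00,  0.00000000e+00,
         1.00000000e+00]])}
```

View pics/top0.png

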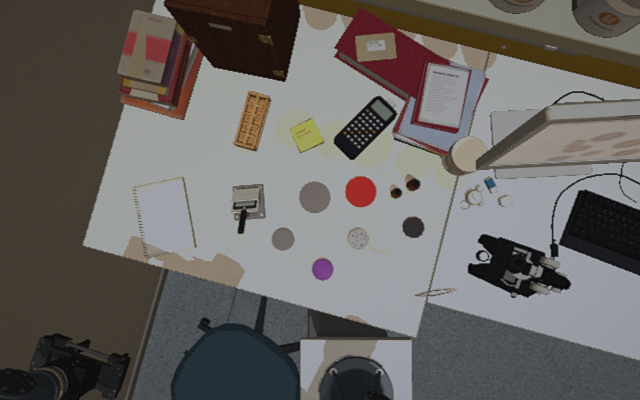

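View pics/scene0.png

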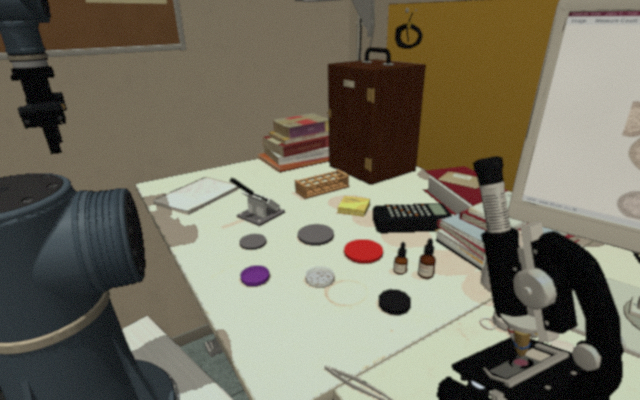

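```bash
cat > h.py <<'E'
import numpy as np,cv2,pickle
from rig import get_obs,camera
from scipy.spatial.transform import Rotation as Ro
def ray(c,p,o=None):
    "world ray (origin,dir) of pixel p"
    K=np.array(c['intrinsics']);d=np.array([(p[0]-K[0,2])/K[0,0],(p[1]-K[1,2])/K[1,1],1.])
    if 'R' in c: return -c['R'].T@c['t'],c['R'].T@d
    r=np.hypot(*d[:2]);d=np.array([*(d[:2]/max(r,1e-9)*np.sin(r)),np.cos(r)])
    T=c['T_tool_cam'];R=Ro.from_quat(o['tool_rot']).as_matrix()
    return o['position']+R@T[:3,3],R@T[:3,:3]@d
def onz(c,p,z,o=None):
    a,d=ray(c,p,o);return a+d*(z-a[2])/d[2]
def tri(rays):
    A=0;b=0
    for a,d in rays:
        P=np.eye(3)-np.outer(d,d)/(d@d);A=A+P;b=b+P@a
    return np.linalg.solve(A,b)
def shot(name,tag):
    o=get_obs();c=camera(name);pickle.dump((o,c),open(f'pics/{tag}.pkl','wb'));cv2.imwrite(f'pics/{tag}.png',c['img'][:,:,::-1]);return o,c
def load(tag): return pickle.load(open(f'pics/{tag}.pkl','rb'))
def plan(pos,R=None,q=None):
    "shift in current tool axes (mm) and turn (deg) to reach pose"
    o=get_obs();R0=Ro.from_quat(o['tool_rot'])
    s=R0.inv().apply(np.array(pos)-o['position'])*1e3
    w=np.zeros(3) if R is None else (R0.inv()*Ro.from_matrix(R)).as_rotvec(degrees=True)
    print('t',round(o['time'],2),'pos',o['position'].round(4),'w',round(o['grip_width'],4),'gf',round(float(o['grip_force']),1),'F',np.round(o['ft_force'],1));print('shift mm',s.round(1),'turn deg',w.round(1))
def down(yaw):
    "tool down, y axis at yaw (rad) from world x"
    y=np.array([np.cos(yaw),np.sin(yaw),0]);z=np.array([0,0,-1.]);return np.column_stack([np.cross(y,z),y,z])
E
python3 - <<'E'
from h import *
o,c=load('top0');im=c['img']
hsv=cv2.cvtColor(im,cv2.COLOR_RGB2HSV)
seeds={'stand':(315,197,.012),'smallgrey':(283,239,.012),'red':(361,191,.012),'disc':(413,227,.014),'dish':(358,238,.014),'purple':(322,269,.014)}
bg=np.median(im[205:225,330:345].reshape(-1,3),0);print('bg',bg)
d=np.abs(im.astype(int)-bg).max(2)
for n,(u,v,z) in seeds.items():
    th=15 if n=='dish' else 50
    m=((d>th)*255).astype(np.uint8);w=np.zeros_like(m);r=24 if n in('stand','red') else 17
    w[v-r:v+r,u-r:u+r]=m[v-r:v+r,u-r:u+r]
    if n=='dish': w=cv2.morphologyEx(w,cv2.MORPH_CLOSE,np.ones((5,5)));
    cs,_=cv2.findContours(w,0,2);k=max(cs,key=cv2.contourArea);(cx,cy),rad=cv2.minEnclosingCircle(k);M=cv2.moments(k);g=(M['m10']/M['m00'],M['m01']/M['m00'])
    X=onz(c,g,z);e=onz(c,(g[0]+np.sqrt(cv2.contourArea(k)/np.pi)+.5,g[1]),z)
    print(n,np.round(g,1),'XY',X.round(4),'diam mm',round(2000*np.linalg.norm(e-X),1),im[v,u])
big=cv2.resize(im[170:290,200:440],None,fx=3.3,fy=3.3,interpolation=cv2.INTER_CUBIC);cv2.imwrite('pics/topcrop.png',big[:,:,::-1])
E
```

```text
bg [159. 162. 163.]
stand [314.2 196.8] XY [0.5594 0.1171 0.012 ] diam mm 90.0 [109 103  99]
smallgrey [282.4 238.5] XY [0.4388 0.2089 0.012 ] diam mm 64.5 [110 104 101]
red [360.2 191.1] XY [ 0.5757 -0.0162  0.012 ] diam mm 90.6 [158  42  39]
disc [412.7 226.7] XY [ 0.473  -0.1664  0.014 ] diam mm 62.6 [50 49 47]
dish [358.7 238. ] XY [ 0.4405 -0.0113  0.014 ] diam mm 68.1 [147 145 147]
purple [322.1 268.7] XY [0.3527 0.0941 0.014 ] diam mm 62.8 [121  66 133]
```

View pics/topcrop.png

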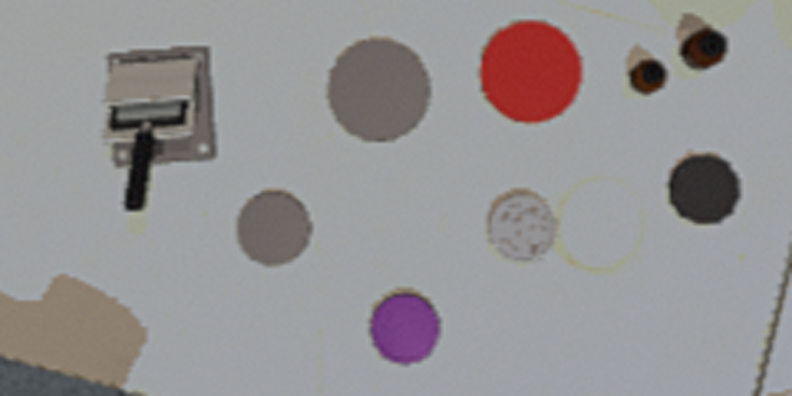

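Candidates for the stand are large grey (314,197), small grey (282,238) and red (360,191). For the disc there is only black (413,227). For the dish they are clear (358,238) and purple (322,269). I choose (314,197), measured at 90 mm, (413,227), measured at 62 mm, and the clear dish (358,238) with seeds. The close crop confirms all three. The bottles are at (396,192) and (412,183), and the holder is at (247,200) with its handle toward world -x.

```bash
python3 - <<'E'
from h import *
plan([.45,.25,.2],down(np.radians(80)))
E
```

```text
t 0.15 pos [0.1891 0.5951 0.2328] w 0.087 gf 0.0 F [-0.2 -0.2  0.1]
shift mm [-353.2 -249.8   33.1] turn deg [-0.1 -0.  -7.6]
```

```bash
python3 -m pendant '[[[-0.045,-0.032,0.004,0,0,0,1],[-0.045,-0.032,0.004,0,0,0,1],[-0.045,-0.032,0.004,0,0,0,1],[-0.045,-0.032,0.004,0,0,0,1],[-0.045,-0.032,0.004,0,0,0,1]]]'
python3 -m pendant '[[[-0.045,-0.032,0.004,0,0,0,1],[-0.045,-0.032,0.004,0,0,0,1],[-0.038,-0.026,0.004,0,0,0,1],[0,0,0,0,0,-7.6,1],[0,0,0,0,0,0,1]]]'
python3 - <<'E'
from h import *
plan([.473,-.166,.13],down(np.radians(80)))
E
```

```text
time: 0.78
position: [0.3561, 0.3735, 0.2134]
tool_rot: [0.153, 0.988, 0.0, 0.0]
ft_force: [-0.4, -0.1, -0.6]
grip_width: 0.0869
grip_force: 0.0
time: 1.4
position: [0.4501, 0.2498, 0.2013]
tool_rot: [0.089, 0.996, -0.0, -0.0]
ft_force: [-0.0, 0.5, 1.0]
grip_width: 0.0871
grip_force: 0.0
t 1.4 pos [0.4501 0.2498 0.2013] w 0.0871 gf 0.0 F [-0.   0.5  1. ]
shift mm [ -96.3 -405.1   71.3] turn deg [-0.  -0.  -0.2]
```

```bash
python3 -m pendant '[[[-0.012,-0.05,0.006,0,0,0,1],[-0.012,-0.05,0.008,0,0,0,1],[-0.012,-0.05,0.008,0,0,0,1],[-0.012,-0.05,0.008,0,0,0,1],[-0.012,-0.05,0.008,0,0,0,1]]]'
python3 -m pendant '[[[-0.012,-0.05,0.009,0,0,0,1],[-0.012,-0.05,0.012,0,0,0,1],[-0.012,-0.05,0.012,0,0,0,1],[0,-0.005,0,0,0,0,1],[0,0,0,0,0,0,1]]]'
python3 - <<'E'
from h import *
o,c=shot('wrist','disc1');plan([.473,-.166,.13],down(np.radians(80)))
im=c['img'];v=im.max(2)
R=Ro.from_quat(o['tool_rot']).as_matrix()
E
```

```text
time: 2.02
position: [0.4655, -0.007, 0.1635]
tool_rot: [0.088, 0.996, 0.0, 0.0]
ft_force: [0.3, 0.8, 0.9]
grip_width: 0.087
grip_force: 0.0
time: 2.65
position: [0.4735, -0.1643, 0.1304]
tool_rot: [0.088, 0.996, 0.0, -0.001]
ft_force: [-0.4, 0.0, 0.2]
grip_width: 0.0871
grip_force: 0.0
t 2.7 pos [ 0.4735 -0.1636  0.1306] w 0.087 gf 0.0 F [1.  0.5 0.1]
shift mm [ 0.  -2.4  0.6] turn deg [ 0.  -0.1 -0. ]
```

View pics/disc1.png

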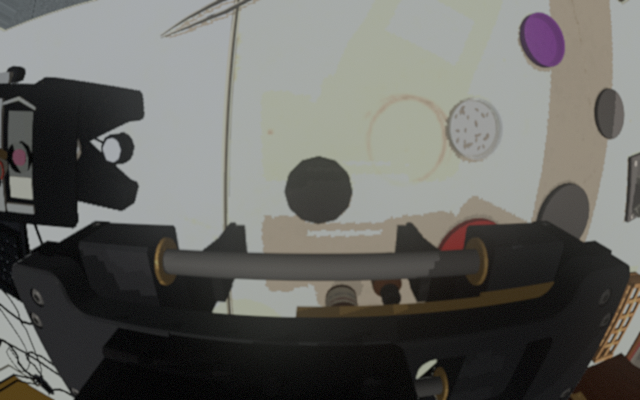

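The wrist view shows the black disc at (319,190), the dish at (474,129) and the purple one at (542,40). The stand is partly hidden at (563,215).

```bash
cat >> h.py <<'E'
def blob(mask,seed):
    n,l=cv2.connectedComponents(mask.astype(np.uint8));m=(l==l[seed[1],seed[0]]).astype(np.uint8)
    cs,_=cv2.findContours(m,0,1);return max(cs,key=cv2.contourArea)[:,0,:].astype(float)
def outline(c,k,z,o): return np.array([onz(c,p,z,o)[:2] for p in k])
def circ(P):
    A=np.c_[2*P,np.ones(len(P))];s=np.linalg.lstsq(A,(P**2).sum(1),rcond=None)[0];return s[:2],np.sqrt(s[2]+s[:2]@s[:2])
E
python3 - <<'E'
from h import *
o,c=load('disc1');im=c['img'];g=cv2.cvtColor(im,cv2.COLOR_RGB2GRAY)
print(im[190,319],im[190,280],im[214,270],im[230,319])
th=(int(g[190,319])+int(g[190,270]))/2
k=blob(g<th,(319,190))
print(len(k),k.min(0),k.max(0))
P=outline(c,k,.014,o);cc,r=circ(P);print('disc',cc.round(4),'d',(2000*r).round(1))
d=P-cc;rho=np.hypot(*d.T);a=np.arctan2(d[:,1],d[:,0])
ph=np.angle(np.sum((rho-rho.mean())*np.exp(1j*12*a)))  # corners at max rho
print('corner angle mod30',np.degrees(ph/12)%30,'amp mm',1e3*2*abs(np.mean((rho-rho.mean())*np.exp(1j*12*a))),'flat',np.degrees(ph/12+np.pi/12)%30)
E
```

```text
[61 61 57] [164 167 164] [160 162 157] [150 145 134]
184 [285. 156.] [351. 223.]
disc [ 0.4716 -0.1665] d 60.0
corner angle mod30 19.80504848282239 amp mm 0.3779097374720441 flat 4.8050484828223885
```

```bash
python3 - <<'E'
from h import *
plan([.4725,-.1665,.014],down(np.radians(94.8)))
E
python3 -m pendant '[[[0,-0.003,0,0,0,-7.4,1],[0,0,0.03,0,0,-7.4,1],[0,0,0.04,0,0,0,1],[0,0,0,0,0,0,1],[0,0,0,0,0,0,1]]]'
python3 - <<'E'
from h import *
plan([.4725,-.1665,.0145],down(np.radians(94.8)))
E
```

```text
t 2.7 pos [ 0.4735 -0.1636  0.1306] w 0.087 gf 0.0 F [1.  0.5 0.1]
shift mm [  0.3  -3.1 116.6] turn deg [  0.1  -0.1 -14.8]
time: 3.32
position: [0.4739, -0.1672, 0.0615]
tool_rot: [-0.042, 0.999, -0.0, 0.0]
ft_force: [0.5, -0.4, 1.5]
grip_width: 0.0872
grip_force: 0.0
t 3.33 pos [ 0.4739 -0.1672  0.0615] w 0.0872 gf 0.0 F [ 0.5 -0.4  1.5]
shift mm [ 1.3  0.8 47. ] turn deg [-0.  0.  0.]
```

```bash
python3 -m pendant '[[[0.001,0.001,0.02,0,0,0,1],[0,0,0.02,0,0,0,1],[0,0,0.007,0,0,0,1],[0,0,0,0,0,0,1],[0,0,0,0,0,0,0.5]]]' 20
python3 -m pendant '[[[0,0,0,0,0,0,0.5],[0,0,0,0,0,0,0.5],[0,0,0,0,0,0,0.5],[0,0,0,0,0,0,0.5],[0,0,0,0,0,0,0.5]]]' 20
```

```text
time: 3.95
position: [0.473, -0.1674, 0.0145]
tool_rot: [-0.042, 0.999, -0.001, 0.001]
ft_force: [-0.5, -0.0, 0.5]
grip_width: 0.0825
grip_force: 0.0
time: 4.58
position: [0.4724, -0.1672, 0.0138]
tool_rot: [-0.042, 0.999, -0.0, 0.0]
ft_force: [-0.1, 0.2, 4.4]
grip_width: 0.0595
grip_force: 20.0
```

```bash
python3 -m pendant '[[[0,0,-0.03,0,0,0,0.5],[0,0,-0.04,0,0,0,0.5],[0,0,-0.04,0,0,0,0.5],[0,0,-0.015,0,0,0,0.5],[0,0,0,0,0,0,0.5]]]' 20
python3 - <<'E'
from h import *
o,c=load('scene0');g=cv2.cvtColor(c['img'],cv2.COLOR_RGB2GRAY)
for n,s,z in(('stand',(315,234),.012),('disc',(395,301),.014)):
    bgv=int(np.median(g[250:258,290:310]));k=blob(g<(int(g[s[1],s[0]])+bgv)/2,s);P=outline(c,k,z,o);cc,r=circ(P);print(n,cc.round(4),2000*r,len(k))
plan([.5594,.1171,.14],down(np.radians(94.8)))
E
```

```text
time: 5.2
position: [0.4726, -0.1673, 0.1389]
tool_rot: [-0.042, 0.999, -0.0, 0.001]
ft_force: [-0.2, -0.4, -0.8]
grip_width: 0.0594
grip_force: 20.0
stand [0.5509 0.111 ] 96.65401765348021 86
disc [ 0.4642 -0.1714] 65.5370962106239 84
t 5.2 pos [ 0.4726 -0.1673  0.1389] w 0.0594 gf 20.0 F [-0.2 -0.4 -0.8]
shift mm [-110.2  276.2   -1.3] turn deg [-0.1  0.1 -0. ]
```

```bash
python3 -m pendant '[[[-0.015,0.04,0,0,0,0,0.5],[-0.02,0.05,0,0,0,0,0.5],[-0.02,0.05,0,0,0,0,0.5],[-0.02,0.05,0,0,0,0,0.5],[-0.02,0.05,0,0,0,0,0.5]]]' 20
python3 -m pendant '[[[-0.015,0.036,0,0,0,0,0.5],[0,0,0.03,0,0,0,0.5],[0,0,0.04,0,0,0,0.5],[0,0,0.02,0,0,0,0.5],[0,0,0,0,0,0,0.5]]]' 20
python3 - <<'E'
from h import *
o,c=shot('wrist','place1');plan([.5592,.1165,.0265],down(np.radians(94.8)))
E
```

```text
time: 5.82
position: [0.5462, 0.0816, 0.1362]
tool_rot: [-0.041, 0.999, 0.0, -0.002]
ft_force: [1.0, -0.5, -1.0]
grip_width: 0.0599
grip_force: 20.0
time: 6.45
position: [0.5562, 0.117, 0.0449]
tool_rot: [-0.042, 0.999, 0.0, -0.004]
ft_force: [-0.8, -0.2, -0.1]
grip_width: 0.06
grip_force: 20.0
t 6.5 pos [0.5575 0.117  0.0464] w 0.0599 gf 20.0 F [ 0.4 -0.4 -0.6]
shift mm [-1.8 -0.6 19.9] turn deg [ 0.  -0.3 -0. ]
```

View pics/place1.png

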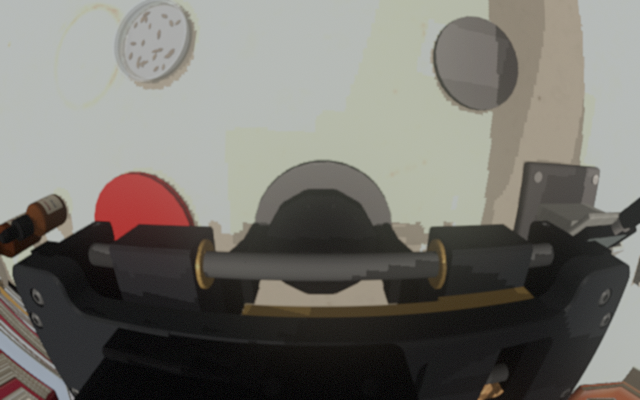

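The disc hangs over the large grey stand. The stand edges are at columns 257 and 392 and the disc centre is at about 322, so it is centred sideways. Lowering now.

```bash
python3 -m pendant '[[[-0.001,0,0.01,0,0,0,0.5],[0,0,0.008,0,0,0,0.5],[0,0,0.001,0,0,0,0.5],[0,0,0,0,0,0,0.5],[0,0,0,0,0,0,0.5]]]' 20
```

```text
time: 7.12
position: [0.5603, 0.1171, 0.0299]
tool_rot: [-0.042, 0.999, -0.0, 0.0]
ft_force: [-0.3, 0.8, -0.5]
grip_width: 0.0596
grip_force: 20.0
```

```bash
python3 -m pendant '[[[0.001,0,0.002,0,0,0,0.5],[0,0,0.001,0,0,0,0.5],[0,0,0.001,0,0,0,0.5],[0,0,0,0,0,0,0.5],[0,0,0,0,0,0,0.5]]]' 20
```

```text
time: 7.75
position: [0.559, 0.117, 0.0258]
tool_rot: [-0.042, 0.999, -0.0, -0.0]
ft_force: [-1.2, -0.7, 2.8]
grip_width: 0.06
grip_force: 20.0
```

Contact is made at the expected height. Releasing, then up and back for a check shot.

```bash
python3 -m pendant '[[[0,0,0,0,0,0,0.75],[0,0,0,0,0,0,0.85],[0,0,0,0,0,0,0.85],[0,0,0,0,0,0,0.85],[0,0,-0.02,0,0,0,0.9]]]' 20
python3 -m pendant '[[[0,0,-0.04,0,0,0,1],[0,0,-0.04,0,0,0,1],[0.03,0,-0.02,0,0,0,1],[0.04,-0.02,0,0,0,0,1],[0.02,-0.02,0,0,0,0,1]]]' 20
python3 - <<'E'
from h import *
o,c=shot('wrist','chk1');print(o['position'],o['time'])
o2,t=shot('top','chk1t')
R=Ro.from_quat(o['tool_rot']).as_matrix();T=c['T_tool_cam'];K=c['intrinsics']
for n,X in(('stand',[.5592,.1165,.012]),('dish',[.4405,-.0113,.014])):
    p=T[:3,:3].T@(R.T@(np.array(X)-o['position'])-T[:3,3]);th=np.arctan2(np.hypot(*p[:2]),p[2]);print(n,p[:2]/np.hypot(*p[:2])*th*K[0][0]+[K[0][2],K[1][2]])
E
```

```text
time: 8.38
position: [0.5578, 0.117, 0.0445]
tool_rot: [-0.042, 0.999, 0.0, -0.002]
ft_force: [-0.6, -0.4, -0.2]
grip_width: 0.0767
grip_force: 0.0
time: 9.0
position: [0.4701, 0.0697, 0.1459]
tool_rot: [-0.042, 0.999, 0.0, -0.001]
ft_force: [-0.0, 0.1, -0.7]
grip_width: 0.087
grip_force: 0.0
[0.47011111 0.06965454 0.14589137] 9.0
stand [358.15147051 273.13071789]
dish [238.05722705 151.19529582]
```

View pics/chk1.png

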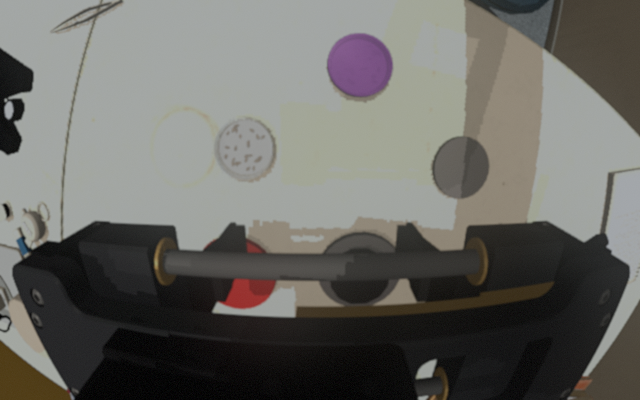

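The disc sits on the stand at (360,272), concentric as far as can be seen, and the dish is at (245,149). Now measure the placed disc in the top view and the dish in the wrist view.

```bash
python3 - <<'E'
from h import *
o,c=load('chk1t');g=cv2.cvtColor(c['img'],cv2.COLOR_RGB2GRAY)
print(g[197,300:330])
for n,th,z in(('disc',78,.026),('stand',132,.012)):
    k=blob(g<th,(314,197));P=outline(c,k,z,o);cc,r=circ(P);print(n,cc.round(4),2000*r)
o,c=load('chk1');g=cv2.cvtColor(c['img'],cv2.COLOR_RGB2GRAY)
gb=cv2.GaussianBlur(g,(5,5),1.2)
H=cv2.HoughCircles(gb,cv2.HOUGH_GRADIENT,1,100,param1=60,param2=15,minRadius=24,maxRadius=36)
h=min(H[0],key=lambda q:np.hypot(q[0]-245,q[1]-149));print(h)
X=onz(c,h[:2],.014,o);print('dish',X,[1e3*np.linalg.norm(onz(c,(h[0]+s*h[2],h[1]),.014,o)-X) for s in(1,-1)])
plan([X[0],X[1],.11],down(np.radians(90)))
E
```

```text
[75 76 78 81 67 33 31 32 31 34 32 34 32 31 32 32 31 35 33 32 32 31 34 33
 31 58 80 79 77 74]
disc [0.2303 0.195 ] 536.5006092500104
stand [0.5998 0.1778] 1551.5116072373796
[245.5 147.5  30.5]
dish [ 0.43656064 -0.0041579   0.014     ] [np.float64(29.085888711422275), np.float64(30.511470968441298)]
t 9.1 pos [0.47   0.0688 0.1456] w 0.0867 gf 0.0 F [1.1 0.  1.3]
shift mm [ 39.1 -70.   35.7] turn deg [ 0.  -0.2  4.7]
```

```bash
python3 -m pendant '[[[0.02,-0.035,0.01,0,0,4.7,1],[0.02,-0.035,0.01,0,0,0,1],[0,0,0,0,0,0,1],[0,0,0,0,0,0,1],[0,0,0,0,0,0,1]]]' 20
python3 - <<'E'
from h import *
o,c=load('chk1t');g=cv2.cvtColor(c['img'],cv2.COLOR_RGB2GRAY)
k=blob(g<55,(314,197));P=outline(c,k,.026,o);cc,r=circ(P);print('disc',cc.round(4),2000*r,len(k))
o,c=shot('wrist','dish1');g=cv2.cvtColor(c['img'],cv2.COLOR_RGB2GRAY)
gb=cv2.GaussianBlur(g,(5,5),1.2)
H=cv2.HoughCircles(gb,cv2.HOUGH_GRADIENT,1,20,param1=60,param2=15,minRadius=24,maxRadius=42)
for h in H[0]:
    X=onz(c,h[:2],.014,o)
    if abs(X[0]-.437)<.015 and abs(X[1]+.004)<.015: print(h,X.round(4),[1e3*np.linalg.norm(onz(c,(h[0]+s*h[2],h[1]),.014,o)-X) for s in(1,-1)])
cv2.imwrite('pics/dish1c.png',cv2.resize(c['img'][100:280,220:420,::-1],None,fx=3,fy=3))
plan([.4366,-.0042,.015],down(np.radians(90)))
E
```

```text
time: 9.72
position: [0.4369, -0.0013, 0.1258]
tool_rot: [-0.001, 1.0, -0.0, 0.001]
ft_force: [-0.9, 0.2, 0.4]
grip_width: 0.0872
grip_force: 0.0
disc [0.5583 0.1154] 57.72043667901757 58
[315.5 193.5  33.1] [ 0.4369 -0.0062  0.014 ] [np.float64(29.230106788659707), np.float64(29.341869135741852)]
t 9.78 pos [ 0.4367 -0.0012  0.1258] w 0.0872 gf 0.0 F [0.1 0.1 0. ]
shift mm [  0.2  -3.  110.8] turn deg [-0.   0.1  0.1]
```

View pics/dish1c.png

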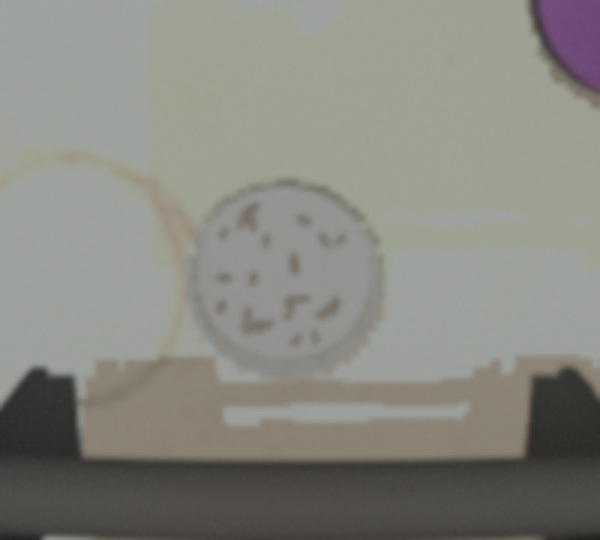

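The dish is centred at (316,193), which gives (0.437, -0.006), and nothing stands in the fingers' way. Descend and grip gently.

```bash
python3 -m pendant '[[[0,-0.005,0.03,0,0,0,1],[0,0,0.04,0,0,0,1],[0,0,0.03,0,0,0,1],[0,0,0,0,0,0,1],[0,0,0,0,0,0,1]]]' 10
python3 - <<'E'
from h import *
plan([.4369,-.006,.015],down(np.radians(90)))
E
```

```text
time: 10.4
position: [0.4363, -0.0066, 0.0262]
tool_rot: [-0.001, 1.0, -0.0, 0.001]
ft_force: [0.7, -0.4, -1.0]
grip_width: 0.0872
grip_force: 0.0
t 10.4 pos [ 0.4363 -0.0066  0.0262] w 0.0872 gf 0.0 F [ 0.7 -0.4 -1. ]
shift mm [-0.6  0.6 11.2] turn deg [-0.   0.1  0.1]
```

```bash
python3 -m pendant '[[[-0.001,0.001,0.011,0,0,0,1],[0,0,0,0,0,0,1],[0,0,0,0,0,0,0.6],[0,0,0,0,0,0,0.6],[0,0,0,0,0,0,0.6]]]' 10
python3 -m pendant '[[[0,0,0,0,0,0,0.5],[0,0,0,0,0,0,0.5],[0,0,0,0,0,0,0.5],[0,0,0,0,0,0,0.5],[0,0,0,0,0,0,0.5]]]' 10
```

```text
time: 11.02
position: [0.4368, -0.0059, 0.0147]
tool_rot: [-0.001, 1.0, -0.0, 0.0]
ft_force: [-0.2, -0.2, -0.3]
grip_width: 0.065
grip_force: 0.0
time: 11.65
position: [0.4367, -0.0059, 0.0146]
tool_rot: [-0.001, 1.0, -0.0, 0.0]
ft_force: [0.0, 0.3, 3.2]
grip_width: 0.0593
grip_force: 10.0
```

```bash
python3 -m pendant '[[[0,0,-0.02,0,0,0,0.5],[0,0,-0.035,0,0,0,0.5],[0,0,-0.035,0,0,0,0.5],[-0.02,0.02,0,0,0,0,0.5],[-0.03,0.03,0,0,0,0,0.5]]]' 10
python3 -m pendant '[[[-0.03,0.03,0,0,0,0,0.5],[-0.03,0.03,0,0,0,0,0.5],[-0.012,0.012,0,0,0,0,0.5],[0,0,0,0,0,0,0.5],[0,0,0,0,0,0,0.5]]]' 10
python3 - <<'E'
from h import *
plan([.559,.1165,.0415],down(np.radians(90)))
E
```

```text
time: 12.28
position: [0.4865, 0.0443, 0.105]
tool_rot: [0.0, 1.0, -0.0, -0.0]
ft_force: [0.1, -0.6, -0.2]
grip_width: 0.0593
grip_force: 10.0
time: 12.9
position: [0.5567, 0.1155, 0.104]
tool_rot: [-0.0, 1.0, -0.0, -0.002]
ft_force: [0.2, 0.7, -0.3]
grip_width: 0.0591
grip_force: 10.0
t 12.9 pos [0.5567 0.1155 0.104 ] w 0.0591 gf 10.0 F [ 0.2  0.7 -0.3]
shift mm [-2.5  1.1 62.5] turn deg [-0.  -0.2  0. ]
```

```bash
python3 -m pendant '[[[-0.001,0.001,0.02,0,0,0,0.5],[0,0,0.02,0,0,0,0.5],[0,0,0.015,0,0,0,0.5],[0,0,0,0,0,0,0.5],[0,0,0,0,0,0,0.5]]]' 10
python3 - <<'E'
from h import *
plan([.559,.1165,.0415],down(np.radians(90)))
E
```

```text
time: 13.52
position: [0.5597, 0.117, 0.0499]
tool_rot: [-0.0, 1.0, -0.0, 0.0]
ft_force: [0.5, 0.3, -0.1]
grip_width: 0.0594
grip_force: 10.0
t 13.53 pos [0.5597 0.117  0.0499] w 0.0594 gf 10.0 F [ 0.5  0.3 -0.1]
shift mm [ 0.7 -0.5  8.4] turn deg [-0.  0.  0.]
```

```bash
python3 -m pendant '[[[0.001,-0.001,0.004,0,0,0,0.5],[0,0,0.003,0,0,0,0.5],[0,0,0.001,0,0,0,0.5],[0,0,0.001,0,0,0,0.5],[0,0,0,0,0,0,0.5]]]' 10
```

```text
time: 14.15
position: [0.5586, 0.1163, 0.0407]
tool_rot: [-0.001, 1.0, -0.0, 0.0]
ft_force: [0.3, 0.4, 0.8]
grip_width: 0.0594
grip_force: 10.0
```

Seated at 0.0407, against 0.0406 expected. Release and rise, then back off toward the holder for its measurement.

```bash
python3 -m pendant '[[[0,0,0,0,0,0,0.75],[0,0,0,0,0,0,0.8],[0,0,0,0,0,0,0.85],[0,0,0,0,0,0,0.85],[0,0,-0.02,0,0,0,0.9]]]' 10
python3 -m pendant '[[[0,0,-0.05,0,0,0,1],[0,0,-0.06,0,0,0,1],[0.03,0.03,-0.04,0,0,0,1],[0.03,0.05,0,0,0,0,1],[0.03,0.05,0,0,0,0,1]]]' 10
python3 -m pendant '[[[0.03,0.05,0,0,0,0,1],[0,0,0,0,0,0,1],[0,0,0,0,0,0,1],[0,0,0,0,0,0,1],[0,0,0,0,0,0,1]]]' 10
python3 - <<'E'
from h import *
o,c=shot('wrist','hold1');print(o['position'],o['time'])
shot('top','hold1t')
E
```

```text
time: 14.78
position: [0.5572, 0.1162, 0.0595]
tool_rot: [-0.001, 1.0, -0.0, -0.002]
ft_force: [0.7, -0.3, 0.4]
grip_width: 0.0765
grip_force: 0.0
time: 15.4
position: [0.4679, 0.2472, 0.2116]
tool_rot: [0.0, 1.0, 0.0, 0.001]
ft_force: [0.7, 0.6, -1.0]
grip_width: 0.0871
grip_force: 0.0
time: 16.02
position: [0.4392, 0.295, 0.2105]
tool_rot: [0.001, 1.0, -0.0, 0.0]
ft_force: [-1.1, -0.3, 0.1]
grip_width: 0.0867
grip_force: 0.0
[0.43923078 0.29504424 0.21047763] 16.025
```

View pics/hold1.png

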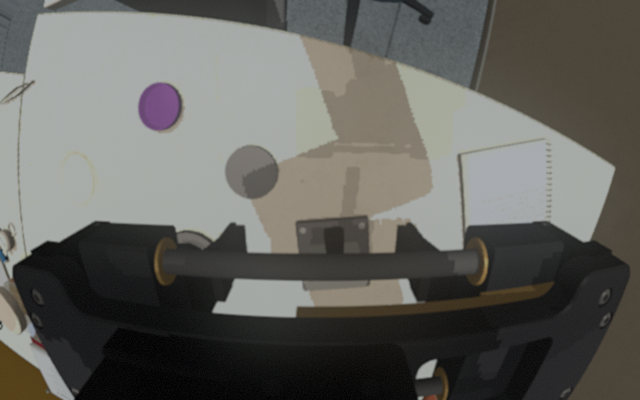

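The view shows the base plate's front corners at about (297,220) and (368,216), with the handle at (334,240) foreshortened. I'll use the first top and scene images for the geometry.

```bash
python3 - <<'E'
from h import *
o,c=load('top0');im=c['img']
X=[onz(c,p,.010) for p in((263.0,184.2),(264.8,217.6),(235.5,219.4))]
print('plate',np.round(X,4),'side lens',np.linalg.norm(X[0]-X[1]),np.linalg.norm(X[1]-X[2]))
for a,b in((0,1),(2,1)):
    d=X[a]-X[b];print('dir deg',np.degrees(np.arctan2(d[1],d[0])))
g=cv2.cvtColor(im,cv2.COLOR_RGB2GRAY)
for t,cc,(x0,y0,x1,y1) in(('top0',c,(232,205,252,240)),('scene0',load('scene0')[1],(225,172,262,205))):
    gg=cv2.cvtColor(cc['img'],cv2.COLOR_RGB2GRAY)[y0:y1,x0:x1]
    k=(gg<70).astype(np.uint8);n,l,st,ce=cv2.connectedComponentsWithStats(k);b=1+np.argmax(st[1:,4])
    ys,xs=np.where(l==b);pts=np.c_[xs+x0,ys+y0].astype(float);m=pts.mean(0);u,s,vt=np.linalg.svd(pts-m);d=vt[0];pr=(pts-m)@d
    print(t,'n',len(pts),'axis ends',(m+d*pr.min()).round(1),(m+d*pr.max()).round(1),'width',s[1]/np.sqrt(len(pts))*np.sqrt(12))
sc=load('scene0')[1]['img'];cv2.imwrite('pics/hc.png',np.hstack([cv2.resize(im[180:240,225:275,::-1],(400,480),interpolation=cv2.INTER_CUBIC),cv2.resize(sc[170:230,225:290,::-1],(400,369),interpolation=cv2.INTER_CUBIC).copy() if 0 else cv2.resize(sc[170:230,230:280,::-1],(400,480),interpolation=cv2.INTER_CUBIC)]))
E
```

```text
plate [[0.5964 0.2669 0.01  ]
 [0.499  0.2608 0.01  ]
 [0.4938 0.3463 0.01  ]] side lens 0.09758162335159305 0.08563073896082136
dir deg 3.591842333044107
dir deg 93.52396894514919
top0 n 198 axis ends [242.9 205.4] [240.7 233.1] width 11.884167296343515
scene0 n 87 axis ends [230.9 179.1] [252.2 193.7] width 3.432768306373595
```

View pics/hc.png

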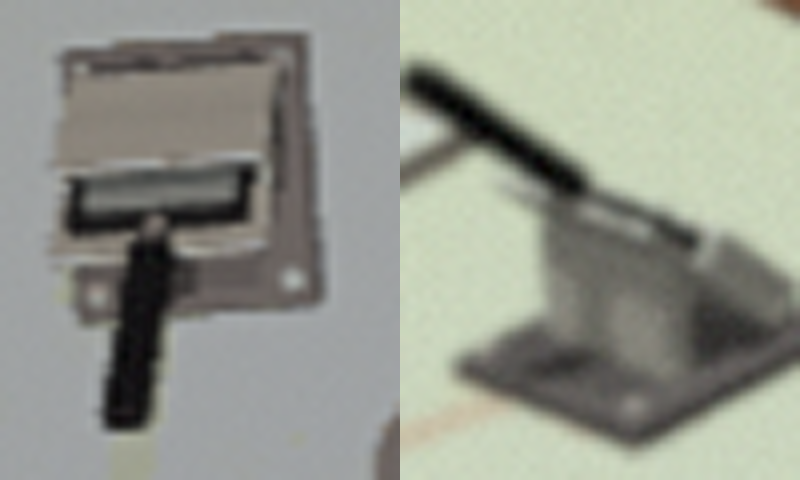

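```bash
python3 - <<'E'
from h import *
ct=load('top0')[1];cs=load('scene0')[1]
E=tri([ray(ct,(240.9,233.3)),ray(cs,(231.5,179.3))]);S=tri([ray(ct,(244.4,209.8)),ray(cs,(252.5,193.4))])
print('end',E.round(4),'start',S.round(4),'len',np.linalg.norm(E-S));d=E-S;print('yaw',np.degrees(np.arctan2(-d[1],-d[0])),'slope',np.degrees(np.arctan2(d[2],np.hypot(*d[:2]))))
ps=np.radians(3.6);hx=np.array([np.cos(ps),np.sin(ps),0])
e=onz(ct,(240.9,233.3),.129);s=onz(ct,(244.4,209.8),.078)
print('holder from end',(e+hx*.0926).round(4),'from start',(s+hx*.030).round(4))
# plate: centre y from side edges
for n,p in(('end',e),('start',s)):print(n,p.round(4))
# current placed state, top view
o,c=load('hold1t');g=cv2.cvtColor(c['img'],cv2.COLOR_RGB2GRAY);print(g[197,296:334]);cv2.imwrite('pics/placed.png',cv2.resize(c['img'][170:225,285:345,::-1],(600,550),interpolation=cv2.INTER_CUBIC))
E
```

```text
end [0.4588 0.301  0.1346] start [0.5206 0.3062 0.0741] len 0.08659567094914118
yaw 4.80954317606599 slope 44.29305938474817
holder from end [0.5509 0.3083 0.129 ] from start [0.5504 0.3073 0.078 ]
end [0.4584 0.3025 0.129 ]
start [0.5205 0.3054 0.078 ]
[172 173 165 133 107 107 109 105  99 106 120 126 128 127 126 128 127 124
 121 126 127 123 119 127 126 126 128 127 122 105 106 113 110 106 135 175
 175 171]
```

View pics/placed.png

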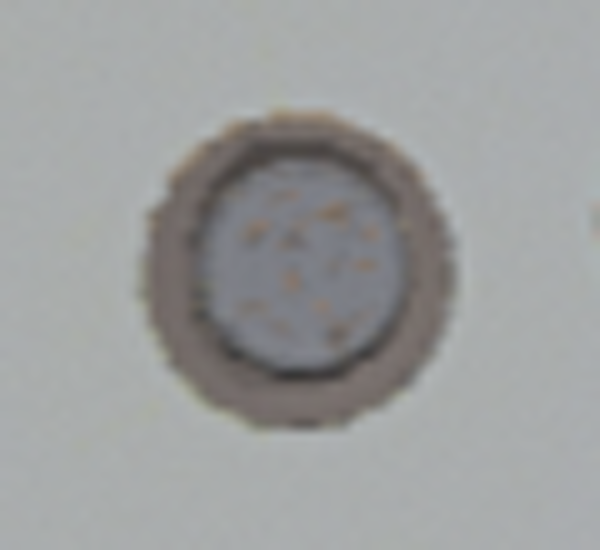

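The dish, disc and stand are concentric. Next is the lens approach, with the tool tilted back 30° (it ends 15° forward when the lens is level).

```bash
cat >> h.py <<'E'
def tilt(yaw,t): return down(np.radians(yaw))@Ro.from_euler('y',t,degrees=True).as_matrix()
E
python3 - <<'E'
from h import *
R=tilt(94,30);G=np.array([.4907,.3035,.105])
plan(G-.08*R[:,2],R)
E
```

```text
t 16.12 pos [0.439  0.2953 0.2105] w 0.0868 gf 0.0 F [-0.4  0.1  0.5]
shift mm [-91.6  11.1  36.2] turn deg [ 1.1 30.  -3.9]
```

```bash
python3 -m pendant '[[[-0.045,0.005,0,0,0,-3.9,0.6],[-0.045,0.006,0,0,0,0,0.6],[0,0,0,0,10,0,0.6],[0,0,0,0,10,0,0.6],[0,0,0,0,10,0,0.6]]]' 25
python3 -m pendant '[[[0,0,0,0,0,0,0.6],[0,0,0,0,0,0,0.6],[0,0,0,0,0,0,0.6],[0,0,0,0,0,0,0.6],[0,0,0,0,0,0,0.6]]]' 25
python3 - <<'E'
from h import *
R=tilt(94,30);G=np.array([.4907,.3035,.105])
plan(G-.06*R[:,2],R)
E
```

```text
time: 16.75
position: [0.5288, 0.3098, 0.2112]
tool_rot: [-0.033, 0.965, -0.009, -0.26]
ft_force: [-0.3, -0.6, -0.9]
grip_width: 0.053
grip_force: 0.0
time: 17.38
position: [0.5275, 0.3105, 0.2115]
tool_rot: [-0.034, 0.966, -0.009, -0.258]
ft_force: [0.7, 0.0, 0.6]
grip_width: 0.0524
grip_force: 0.0
t 17.38 pos [0.5275 0.3105 0.2115] w 0.0524 gf 0.0 F [0.7 0.  0.6]
shift mm [-21.   -4.5  50.8] turn deg [0.  0.1 0. ]
```

```bash
python3 -m pendant '[[[-0.021,-0.0045,0,0,0,0,0.6],[0,0,0.025,0,0,0,0.6],[0,0,0.025,0,0,0,0.6],[0,0,0,0,0,0,0.6],[0,0,0,0,0,0,0.6]]]' 25
python3 - <<'E'
from h import *
R=tilt(94,30);G=np.array([.4907,.3035,.105])
plan(G+.008*R[:,2],R)
o,c=shot('wrist','lens1');cv2.imwrite('pics/lens1c.png',cv2.resize(c['img'][130:330,200:440,::-1],(720,600)))
E
```

```text
time: 18.0
position: [0.5222, 0.3056, 0.1577]
tool_rot: [-0.034, 0.966, -0.009, -0.258]
ft_force: [-0.5, 0.0, 0.8]
grip_width: 0.0524
grip_force: 0.0
t 18.0 pos [0.5222 0.3056 0.1577] w 0.0524 gf 0.0 F [-0.5  0.   0.8]
shift mm [ 1.2  0.1 69.4] turn deg [ 0.   0.1 -0. ]
```

View pics/lens1c.png

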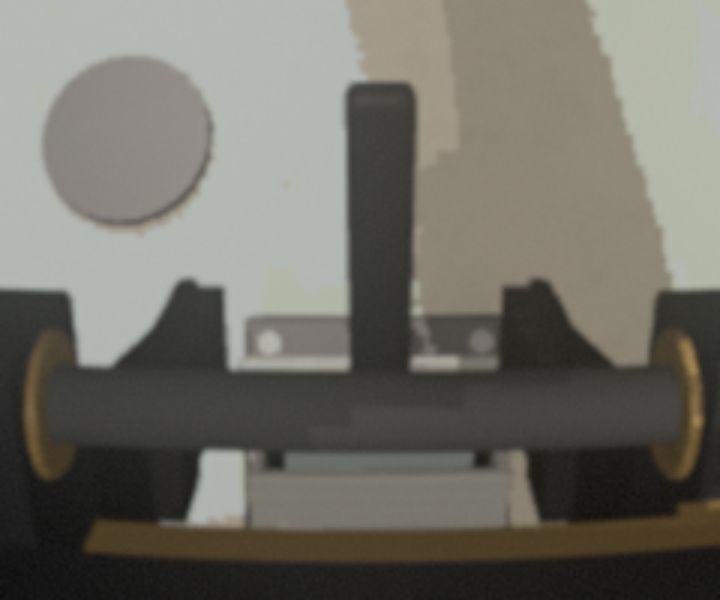

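The handle runs straight up the picture at column 327, with the fingers' midline at about 322, so it is parallel and roughly 3.5 mm to tool +y. Correct that and advance.

```bash
python3 -m pendant '[[[0.001,0.0035,0.02,0,0,0,0.6],[0,0,0.025,0,0,0,0.6],[0,0,0,0,0,0,0.6],[0,0,0,0,0,0,0.6],[0,0,0,0,0,0,0.6]]]' 25
python3 - <<'E'
from h import *
R=tilt(94,30);G=np.array([.4907,.307,.105])
plan(G+.008*R[:,2],R)
o,c=shot('wrist','lens2');g=cv2.cvtColor(c['img'],cv2.COLOR_RGB2GRAY)
for r in (200,215,230,240): print(r,g[r,260:390:2])
E
```

```text
time: 18.68
position: [0.4993, 0.3075, 0.1194]
tool_rot: [-0.033, 0.966, -0.009, -0.257]
ft_force: [0.5, 0.4, 0.8]
grip_width: 0.0519
grip_force: 0.0
t 18.68 pos [0.4993 0.3075 0.1194] w 0.0519 gf 0.0 F [0.5 0.4 0.8]
shift mm [ 0.3  0.1 24.7] turn deg [ 0.1  0.2 -0. ]
200 [185 184 184 184 185 185 185 185 184 184 184 184 184 184 184 184 184 184
 184 184 184 184 185 162  80  64  65  65  63  64  63  63  62  62  58  61
  60  57  91 136 137 136 135 136 134 134 134 135 136 135 135 134 134 134
 134 134 135 135 135 137 136 136 135 135 135]
215 [184 184 184 184 184 183 184 184 184 183 184 184 184 184 184 182 183 185
 183 183 184 183 184 178 105  59  62  62  62  61  60  59  60  59  56  58
  55  55  94 134 134 135 135 135 135 134 136 133 134 134 134 134 134 136
 134 134 135 134 134 135 135 135 135 134 133]
230 [ 60  60  61  64  64  64  61 110 179 183 181 181 181 182 181 182 181 182
 181 182 182 182 181 181 116  56  58  56  55  56  56  56  54  54  54  54
  50  63 128 140 135 133 134 134 133 134 134 134 132 133 133 134 135 123
  55  46  46  46  46  47  46  46  44  79 129]
240 [ 58  59  60  60  58  56  54  81 163 183 182 181 181 182 181 181 182 181
 181 181 181 182 182 180 130  56  53  56  54  54  52  54  51  51  52  52
  50  70 156 181 164 134 133 132 134 132 134 134 133 132 133 132 132 102
  44  43  44  44  44  42  45  42  42  42  43]
```

Handle mid is now 321.8 against finger mid 320.5, so it is centred. Advance and close.

```bash
python3 -m pendant '[[[0,0.0005,0.012,0,0,0,0.6],[0,0,0.012,0,0,0,0.6],[0,0,0,0,0,0,0.6],[0,0,0,0,0,0,0],[0,0,0,0,0,0,0]]]' 30
python3 -m pendant '[[[0,0,0,0,0,0,0],[0,0,0,0,0,0,0],[0,0,0,0,0,0,0],[0,0,0,0,0,0,0],[0,0,0,0,0,0,0]]]' 40
```

```text
time: 19.35
position: [0.4862, 0.307, 0.0977]
tool_rot: [-0.033, 0.965, -0.009, -0.258]
ft_force: [-0.5, 0.4, 0.8]
grip_width: 0.0398
grip_force: 0.0
time: 19.98
position: [0.4858, 0.3069, 0.0976]
tool_rot: [-0.033, 0.965, -0.009, -0.259]
ft_force: [0.2, 0.1, 0.8]
grip_width: 0.0153
grip_force: 40.0
```

```bash
python3 -m pendant '[[[0.0097,0,-0.0026,0,0,0,0],[0.0097,0,-0.0026,0,0,0,0],[0.0097,0,-0.0026,0,0,0,0],[0.0097,0,-0.0026,0,0,0,0],[0,0,0,0,0,0,0]]]' 40
python3 -m pendant '[[[0.0193,0,-0.0052,0,0,0,0],[0.0193,0,-0.0052,0,0,0,0],[0.0193,0,-0.0052,0,0,0,0],[0,0,0,0,0,0,0],[0,0,0,0,0,0,0]]]' 40
python3 - <<'E'
from h import *
plan([.44,.307,.17],tilt(94,30));shot('wrist','out1')
E
```

```text
time: 20.6
position: [0.4567, 0.305, 0.1268]
tool_rot: [-0.034, 0.965, -0.009, -0.259]
ft_force: [-0.1, 0.4, -0.7]
grip_width: 0.0153
grip_force: 40.0
time: 21.22
position: [0.4154, 0.302, 0.1685]
tool_rot: [-0.033, 0.965, -0.009, -0.258]
ft_force: [0.1, -0.1, -1.1]
grip_width: 0.0154
grip_force: 40.0
t 21.23 pos [0.4154 0.302  0.1685] w 0.0154 gf 40.0 F [ 0.1 -0.1 -1.1]
shift mm [-20.9   3.2 -13.7] turn deg [ 0.   0.1 -0. ]
```

View pics/out1.png

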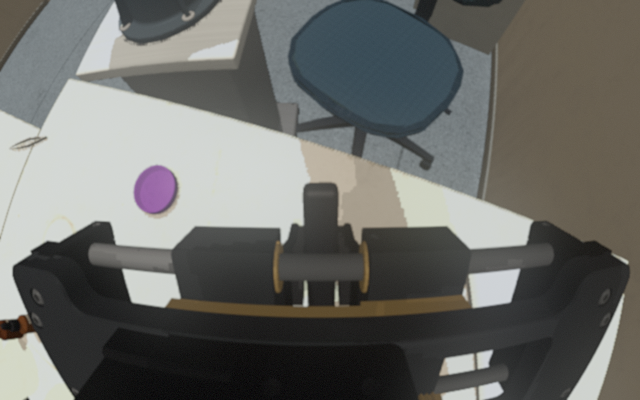

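The lens hangs free in the gripper, with its handle end at (320,190). It is 100 mm out, well past the 55 mm needed. Raise it, level it, then compute the shift over the dish.

```bash
python3 -m pendant '[[[0.02,0,-0.035,0,0,0,0],[0.02,0,-0.035,0,0,0,0],[0,0,0,0,-7,0,0],[0,0,0,0,-7,0,0],[0,0,0,0,-7,0,0]]]' 40
python3 -m pendant '[[[0,0,0,0,-8,0,0],[0,0,0,0,-8,0,0],[0,0,0,0,-8,0,0],[0,0,0,0,0,0,0],[0,0,0,0,0,0,0]]]' 40
cat >> h.py <<'E'
def lens(o):
    R=Ro.from_quat(o['tool_rot']).as_matrix();a=np.radians(15);d=np.cos(a)*R[:,0]-np.sin(a)*R[:,2]
    return o['position']-.008*R[:,2]-.085*d,d
def lp(z):
    R=tilt(94,-15);o=dict(position=np.zeros(3),tool_rot=Ro.from_matrix(R).as_quat());plan(np.array([.559,.1165,z])-lens(o)[0],R);print('lens',*[x.round(4) for x in lens(get_obs())])
E
python3 -c "
from h import *
lp(.17)"
```

```text
time: 21.9
position: [0.4161, 0.3019, 0.2487]
tool_rot: [-0.034, 0.996, -0.003, -0.077]
ft_force: [-0.1, -0.1, -0.4]
grip_width: 0.0151
grip_force: 40.0
time: 22.52
position: [0.4167, 0.3023, 0.2491]
tool_rot: [-0.034, 0.991, 0.005, 0.13]
ft_force: [0.6, -1.5, -0.5]
grip_width: 0.0156
grip_force: 40.0
t 22.52 pos [0.4167 0.3023 0.2491] w 0.0156 gf 40.0 F [ 0.6 -1.5 -0.5]
shift mm [ -22.3 -195.3   95.8] turn deg [-0.  -0.  -0.1]
lens [0.4994 0.3081 0.2568] [-9.976e-01 -6.880e-02  7.000e-04]
```

Level. First sideways at height, then down.

```bash
python3 -m pendant '[[[-0.004,-0.039,0,0,0,0,0],[-0.004,-0.039,0,0,0,0,0],[-0.004,-0.039,0,0,0,0,0],[-0.004,-0.039,0,0,0,0,0],[-0.004,-0.039,0,0,0,0,0]]]' 40
python3 -m pendant '[[[0,0,0.03,0,0,0,0],[0,0,0.03,0,0,0,0],[0,0,0.03,0,0,0,0],[0,0,0,0,0,0,0],[0,0,0,0,0,0,0]]]' 40
python3 -c "
from h import *
lp(.095)
shot('wrist','fin1');shot('top','fin1t');shot('scene','fin1s')"
```

```text
time: 23.15
position: [0.4505, 0.107, 0.2546]
tool_rot: [-0.034, 0.991, 0.005, 0.131]
ft_force: [0.1, -0.5, -0.9]
grip_width: 0.0154
grip_force: 40.0
time: 23.78
position: [0.4727, 0.1101, 0.1677]
tool_rot: [-0.034, 0.991, 0.005, 0.131]
ft_force: [0.0, -1.0, -1.1]
grip_width: 0.0156
grip_force: 40.0
t 23.77 pos [0.4727 0.1101 0.1677] w 0.0156 gf 40.0 F [ 0.  -1.  -1.1]
shift mm [17.4  0.4 78.6] turn deg [-0.   0.  -0.1]
lens [0.5554 0.1158 0.1755] [-9.976e-01 -6.860e-02 -6.000e-04]
```

```bash
python3 -m pendant '[[[0.004,0,0.02,0,0,0,0],[0.004,0,0.02,0,0,0,0],[0.005,0,0.02,0,0,0,0],[0.004,0,0.018,0,0,0,0],[0,0,0,0,0,0,0]]]' 40
python3 -m pendant '[[[0,0,0,0,0,0,0],[0,0,0,0,0,0,0],[0,0,0,0,0,0,0],[0,0,0,0,0,0,0],[0,0,0,0,0,0,0]]]' 40
python3 -c "
from h import *
lp(.092)
o,c=shot('top','fin2t');L=lens(o)[0];p=c['R']@L+c['t'];p=c['intrinsics']@p/p[2];print('lens px',p)
g=cv2.cvtColor(c['img'],cv2.COLOR_RGB2GRAY)
for r in range(178,218,3): print(r,g[r,292:338])"
```

```text
time: 24.55
position: [0.4751, 0.1108, 0.0873]
tool_rot: [-0.034, 0.991, 0.005, 0.13]
ft_force: [0.2, 0.0, -1.5]
grip_width: 0.0155
grip_force: 40.0
time: 25.18
position: [0.4754, 0.1107, 0.0876]
tool_rot: [-0.034, 0.991, 0.005, 0.131]
ft_force: [-0.3, -0.3, -0.9]
grip_width: 0.0157
grip_force: 40.0
t 25.18 pos [0.4754 0.1107 0.0876] w 0.0157 gf 40.0 F [-0.3 -0.3 -0.9]
shift mm [-0.  -0.   3.5] turn deg [-0.  0. -0.]
lens [0.5581 0.1164 0.0954] [-9.976e-01 -6.910e-02 -3.000e-04]
lens px [313.05052848 195.71373514   1.        ]
178 [140 140 142 140 140 140 141 140 139 138 137 138 139 139 140 141 140 140
 139 138 137 141 140 139 140 140 140 139 141 139 154 173 174 174 172 172
 174 173 173 173 175 174 173 172 173 174]
181 [140 140 140 140 140 140 140 140 139 139 141 141 141 141 140 139 141 142
 140 141 137 138 142 143 144 142 142 143 142 140 142 158 174 175 174 173
 173 173 172 174 173 173 173 173 172 174]
184 [139 140 140 139 141 140 141 141 140 141 140 139 142 128  97  87  79  68
  59  61  55  50  48  47  49  42  43  38  41  48  53  58  92 142 176 175
 173 173 173 173 173 173 174 172 
[... 1420 characters left out ...]
4  26  31
  28  31  31  58  99 104  57  45  53  63  67  75  73  73  67  85 122 143
 140 137 138 140 139 138 137 138 139 138]
211 [139 139 138 137 138 129 115 113 113 117 118 118 119 118 115 111  92  72
  62  62  66  90 121 125  98  70  62  63  78 111 136 139 141 140 139 137
 138 138 137 137 140 139 140 138 139 137]
214 [134 135 136 140 139 130 118 117 117 117 116 117 117 118 118 118 118 118
 120 111  77  30  23  29  24  39  87 123 130 138 138 139 138 138 137 139
 138 138 139 138 139 139 138 139 139 138]
217 [138 137 139 139 138 138 137 136 136 136 137 135 136 137 142 139 127 117
 129 141 118  40  27  29  30  35 100 143 144 143 142 144 142 141 143 142
 142 140 141 140 140 138 140 137 137 137]
```

The top view shows the lens frame at columns 302–325 and rows 184–208. Its centre is about (313.5,196), as predicted. Everything is still, so I'm handing in.

```bash
python3 -c "
from rig import hand_in
print(hand_in())"
```

```text
the job is handed in; nothing more can be done
None
```

The job is handed in at about 25 s: disc and dish are centred and released on the stand, and by my measurements the lens is held level at about 95 mm over the dish; hand-in returned no verdict, and I broke one rule by viewing 12 pictures instead of at most 10.

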